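# Roll the sheet down to the orange strip

## Task

Press down the new sheet on the plywood panel: with your fingertips on top of the rubber roller, roll it across the sheet until it lies centred along the orange strip, and leave it resting there. Roll it rather than dragging it, do not lift it or reach down beside it to grip or shove it, and leave the drop target, post and bracket undisturbed.

Things in the scene. Friction and masses are not known exactly. Their poses are not given: they have to be found in the camera images.
- roller: Loose dark rubber roller lying on the panel: solid cylinder 60 mm across, 120 mm long, 0.45 to 0.8 kg, steel ends with thin stubs; white stripe on top at the start. Origin at its centre, 42 mm above the bench (top 72 mm); x along the axle, z to the stripe (turns with it). Starts 60-95 mm short of the strip, within 0.1 rad of parallel. Carried by its top it goes half as far as the fingertips; soon stops rolling.
- panel: Plywood playfield section fixed to the bench, 300 mm (x) by 360 mm (y), 12 mm thick; origin at the centre of its underside, z up. It carries a flush grey sheet (190 by 200 mm) and the flush orange strip. The roller is to travel along the panel's +y.
- strip (a point): Middle of the flat orange strip on the panel: 260 mm long along the panel's x, 20 mm wide along its y, at panel x 0, y +55 mm, 12 mm above the bench; axes as the panel's. It shows past both ends of the roller when the roller lies on it.
- target: Loose orange plastic drop target standing on the panel beyond the strip, 28 mm wide, 14 mm deep, 60 mm tall, origin at the centre of its underside. To be left alone.
- post: Loose steel post with a grey rubber cap standing on the panel near a far corner, 22 mm in diameter, 44 mm tall, origin at the centre of its underside. To be left alone.
- bracket: Loose L-shaped brass trough bracket standing on the panel near the other far corner, 30 by 60 mm, 35 mm tall, origin at the centre of its underside. To be left alone.
Mind the look-alikes: they are no part of the job. What is meant by the roller is not pink or turquoise, and is the larger of those in its own colour.

How it is judged:
By the outcome, as a careful person would: the job done as asked, in the order asked, and still so for the second after the job is handed in, with the robot touching nothing.
It also fails if it takes over 51 s, if anything falls off the work surface, if the arm or the gripper's body presses on something with over 40 N, if the wrist force passes 120 N, or if a joint passes its speed limit or range.

## Robot

A 6-joint arm with a two-finger parallel gripper is mounted at the origin on the work surface. World frame = base frame: x ahead of the robot, y to its left, z up, the work surface at z = 0. Lengths are in m, angles in rad, forces in N, time in s.
With the tool pointing down it reaches from about 0.4 to 0.825 m from the base axis. Payload 7 kg.
Tool frame: the origin (TCP) lies between the finger pads; the fingertips stand 22 mm ahead of it and the grasp point (between the pads) lies 3 mm ahead of it (arm.tip_reach is the distance from the TCP to the fingertips, in m); z points along the fingers, y is the line along which they close (so a half turn about z gives the same grasp; the last joint's range is limited). The gripper opens to 88 mm and grips with 3 to 60 N. Pads are 19 mm wide; open, the fingers measure 130 mm over their backs; the gripper's body (78 mm by 193 mm) begins 47 mm behind the grasp point.
Start: joints at [1.468, 0.359, 0.012, 0, -1.224, -0.288], TCP at [0.257, 0.624, 0.249] pointing down, gripper open.
Joint ranges: [-3.07, 3.07], [-1.43, 2.12], [-1.02, 1.25], [-3.03, 1.67], [-3.05, -0], [-3.03, 3.03]. Speed limits (rad/s): [2.39, 2.39, 3.01, 3.14, 3.14, 3.14].

## Interface

Orientations are given as [roll, pitch, yaw] about the fixed x, y, z axes, in that order (R = Rz(yaw) Ry(pitch) Rx(roll)).
In Python, from station import arm, viewer gives the robot as it stands. The module is installed in compiled form; this text tells all that it offers.
- The arm moves only by the tool apply_moves, never from a script. Its argument "commands" is a list that holds one entry, the list of rows, each a list of 5 numbers: the closure, from -1 (fully open) to 1 (shut), then the shift along the world's x, y, z as a fraction of full scale, then the turn about the world's z as a fraction of full scale. In form: [[[fingers, tx, ty, tz, yaw], ...]]. A call has 1 to 12 rows; each row shifts and turns the commanded pose from where the row before left it; what a row does not reach is not made up. Full scale, the value 1, is 20 cm for a shift and pi rad for a turn. A row lasts 1/10 s, in which the tool goes at most 50 mm and 8.59 degrees, less where a joint would pass 70% of its speed; a pose out of reach is approached as far as the arm can. A call with a number of a shift or a turn outside -1 to 1 is refused whole. A call with a gripper value outside its range is refused whole. The fingers move at their own pace and stop on an object; "force" is the grip in N (left out, the last holds). Time passes only in rows, so rows that do not move let the fingers close. It gives the time, the measured TCP pose, the force, the opening and the grip force at its end, in the units of the state.
- arm.get_state(): the state, without advancing time (a new reading comes with each control period).
- viewer.grab_frame(name): name is "scene" or "top"; returns a dict with "image" (480x640x3 uint8, blue, green, red), "mtx" (3x3 intrinsics, pixels), "rvec" (rotation vector, rad) and "tvec" (3), from world to camera coordinates, as OpenCV has them. Camera axes: x right, y down, z forward; pixel columns grow to the right and rows downward; lengths in m; the calibration is good to about 2 mm. A picture is of the moment at which its call begins. There is no depth.
- arm.job_done(): hands the job in; it is judged then, once.
The state is a dict: "t": time; "q": joint angles; "qd": joint speeds; "joint_efforts": joint torques, N m; "eef_pos": TCP position; "ee_rot": TCP orientation; "force": force on the tool from outside, world axes, zero at the start; "moment": the same for the moment, N m; "width": finger opening in m; "gripper_force": force on a finger pad.
Only numpy, scipy, OpenCV 4.12 (cv2) and the standard library are available. Lean on these libraries where they do the work, as an engineer would, in place of code of your own. Each camera call takes 0.05 s, during which the arm holds its last target. There are 200 camera calls.

## Working session

There is one attempt and no reset: what is moved stays moved. The work goes in short steps, Python scripts to look and compute and a tool call to move; the robot and the scene stay as the last step left them, time stands still between calls to the robot, and variables do not carry over. Pictures are saved under pics/ and viewed, at most 10 in all, crops included, and the job is handed in when it is done.

Besides the shell and the picture viewer there is one more tool, called after "Emit:" as name(argument=value, ...) on one line, values as JSON. apply_moves: Moves the arm, as the interface text tells. Shift numbers are shares of 20 cm and turn numbers shares of pi rad, none past 1 either way. Its arguments: {"type":"object","properties":{"commands":{"type":"array","items":{"type":"array","items":{"type":"array","items":{"type":"number"}}}},"force":{"type":"number"}},"required":["commands"]}

```bash
mkdir -p pics
cat > h.py <<'E'
import numpy as np, cv2
from station import arm, viewer
def grab(n):
    f=viewer.grab_frame(n); R=cv2.Rodrigues(np.array(f["rvec"],float))[0]
    return f["image"],np.array(f["mtx"],float),R,np.array(f["tvec"],float).ravel()
def ray(cam,uv,z):
    _,K,R,t=cam; uv=np.atleast_2d(np.array(uv,float))
    d=np.c_[uv,np.ones(len(uv))]@np.linalg.inv(K).T@R; c=-R.T@t
    return (c+d*((z-c[2])/d[:,2])[:,None])[:,:2]
def proj(cam,P):
    _,K,R,t=cam; p=(np.atleast_2d(P)@R.T+t)@K.T; return p[:,:2]/p[:,2:]
E
python3 - <<'E'
from h import *
for n in("top","scene"):
    c=grab(n); cv2.imwrite(f"pics/{n}0.png",c[0]); print(n,-c[2].T@c[3])
print(arm.get_state(), arm.tip_reach)
E
```

```text
top [0.50738383 0.01279385 0.87406337]
scene [1.09696584 0.73641908 0.71617663]
{'t': 0.1, 'q': array([ 1.46809477e+00,  3.59332830e-01,  1.11403886e-02, -2.73522863e-04,
       -1.22412673e+00, -2.88091280e-01]), 'qd': array([-0.0009809 , -0.00225399,  0.00053181,  0.00056163,  0.00159283,
        0.00054258]), 'joint_efforts': array([-1.50551237e-03, -5.84165347e+01,  2.93751669e+01,  7.01561987e+00,
        1.01766887e-02, -3.95535449e-05]), 'eef_pos': array([0.25700606, 0.62371011, 0.24770692]), 'ee_rot': array([ 3.14005950e+00, -1.86165873e-04, -3.90885823e-01]), 'force': array([-0.20560139, -0.33520026, -0.34375232]), 'moment': array([ 0.00443991, -0.01877552,  0.00403571]), 'gripper_force': 0.0, 'width': 0.08737862498197048} 0.022
```

View pics/top0.png

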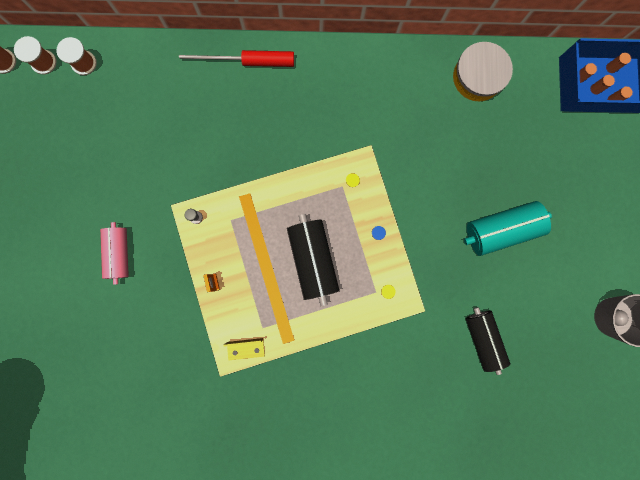

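View pics/scene0.png

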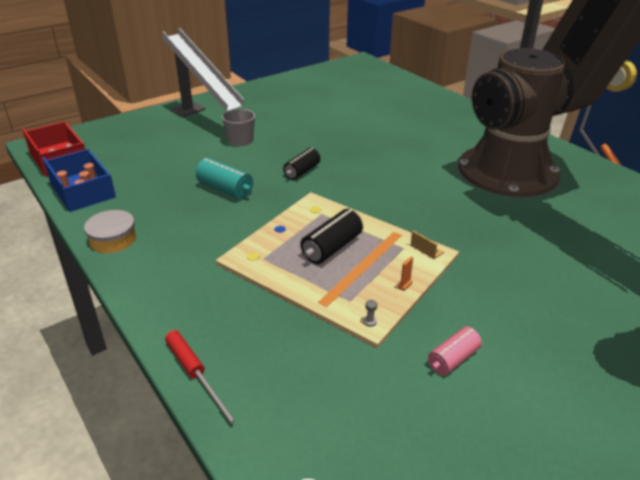

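Candidates (top view): pink roller (114,252), turquoise (508,228), small black (488,340), large black (314,259). The last fits: it is black, the larger of the two blacks, and lies on the panel short of the strip. I'll confirm it in a crop and measure.

```bash
cat >> h.py <<'E'
def big(m,k=0):
    cs=sorted(cv2.findContours(m,cv2.RETR_EXTERNAL,cv2.CHAIN_APPROX_NONE)[0],key=cv2.contourArea)
    return cs[-1-k]
def axis(P):
    v=cv2.fitLine(P.astype(np.float32),cv2.DIST_L2,0,.01,.01).ravel(); return v[:2]
def strip(cam):
    hsv=cv2.cvtColor(cam[0],cv2.COLOR_BGR2HSV)
    m=cv2.inRange(hsv,(12,180,150),(20,255,255)); m[:,:230]=0; m[:,300:]=0; m[:190]=0; m[350:]=0
    m=cv2.morphologyEx(m,cv2.MORPH_OPEN,np.ones((5,5)))
    r=cv2.boxPoints(cv2.minAreaRect(big(m))); return ray(cam,r+.0,.012)
def roller(cam):
    hsv=cv2.cvtColor(cam[0],cv2.COLOR_BGR2HSV)
    m=cv2.inRange(hsv,(0,0,0),(180,255,60)); m[:,:200]=0; m[:,420:]=0; m[:150]=0; m[370:]=0
    m=cv2.morphologyEx(cv2.morphologyEx(m,cv2.MORPH_CLOSE,np.ones((11,11))),cv2.MORPH_OPEN,np.ones((9,9)))
    return cv2.boxPoints(cv2.minAreaRect(big(m))),m
def info(B):
    e=[B[1]-B[0],B[2]-B[1]]; L=sorted(e,key=np.linalg.norm); a=L[1]/np.linalg.norm(L[1])
    if a[0]<0:a=-a
    return B.mean(0),a,np.linalg.norm(L[1]),np.linalg.norm(L[0])
E
python3 - <<'E'
from h import *
c=grab("top"); S=strip(c); B,m=roller(c); 
s=info(S); r=info(ray(c,B,.042)); print("strip",s); print("roller",r, B.round())
x=s[1]; y=np.array([-x[1],x[0]]); print("x",x,"yaw",np.arctan2(x[1],x[0]),"y",y)
print("roller yaw",np.arctan2(r[1][1],r[1][0]))
print("rel strip along x,y",(r[0]-s[0])@x,(r[0]-s[0])@y)
o=c[0].copy(); 
for Q in(B,proj(c,np.c_[S,np.full(4,.012)])): cv2.polylines(o,[Q.astype(np.int32)],True,(255,0,255),1)
cv2.imwrite("pics/crop.png",cv2.resize(o[140:390,160:520],None,fx=2.2,fy=2.2))
E
```

```text
strip (array([0.62953323, 0.12161593]), array([0.95539758, 0.29532264]), np.float64(0.03673112319280817), np.float64(0.01937912646040397))
roller (array([0.53826459, 0.00916179]), array([0.9672939 , 0.25365827]), np.float64(0.12304891161260287), np.float64(0.06023031625150499)) [[286. 227.]
 [321. 218.]
 [339. 291.]
 [304. 300.]]
x [0.95539758 0.29532264] yaw 0.29979320669288023 y [-0.29532264  0.95539758]
roller yaw 0.25646034998751177
rel strip along x,y -0.12040809245450756 -0.08048471674311623
```

View pics/crop.png

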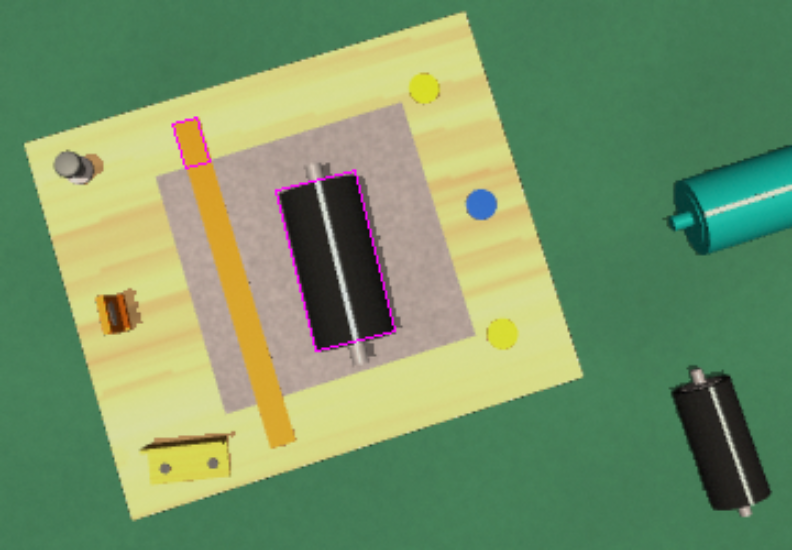

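The crop shows the large black roller at top-view pixel (313,259), on the sheet and short of the strip, so it is the one meant. My strip mask caught only the strip's end, so I'll refine it.

```bash
cat >> h.py <<'E'
def panel(cam):
    # panel = everything not green bench in its region; corners at z=.012
    hsv=cv2.cvtColor(cam[0],cv2.COLOR_BGR2HSV)
    m=cv2.inRange(hsv,(15,60,150),(35,255,255)); m[:,:165]=0; m[:,430:]=0; m[:140]=0; m[380:]=0
    h=cv2.convexHull(big(cv2.morphologyEx(m,cv2.MORPH_CLOSE,np.ones((5,5)))))
    return ray(cam,cv2.boxPoints(cv2.minAreaRect(h)),.012)
def strip(cam):
    hsv=cv2.cvtColor(cam[0],cv2.COLOR_BGR2HSV)
    m=cv2.inRange(hsv,(12,170,140),(22,255,255)); m[:,:230]=0; m[:,300:]=0; m[:190]=0; m[350:]=0
    m=cv2.morphologyEx(m,cv2.MORPH_OPEN,np.ones((5,5)))
    P=np.vstack([q for q in cv2.findContours(m,0,cv2.CHAIN_APPROX_NONE)[0] if cv2.contourArea(q)>60])
    return ray(cam,cv2.boxPoints(cv2.minAreaRect(P)),.012)
E
python3 - <<'E'
from h import *
c=grab("top"); s=info(strip(c)); p=info(panel(c)); r=info(ray(c,roller(c)[0],.042))
print("strip",s); print("panel",p)
x=s[1]; y=np.array([-x[1],x[0]]); 
print("yaws strip,panel",np.arctan2(x[1],x[0]),np.arctan2(p[1][1],p[1][0])-np.pi/2)
print("strip-panel in xy",(s[0]-p[0])@x,(s[0]-p[0])@y)
print("roller-strip",(r[0]-s[0])@x,(r[0]-s[0])@y)
E
```

```text
strip (array([0.52399841, 0.08739259]), array([0.95089549, 0.30951213]), np.float64(0.2588233673277941), np.float64(0.020168004333741583))
panel (array([0.5396043, 0.0343518]), array([ 0.30983019, -0.95079191]), np.float64(0.36775192807715745), np.float64(0.3044958531193339))
yaws strip,panel 0.3146799304807306 -2.826578221536481
strip-panel in xy 0.0015771924667108898 0.055266455247326964
roller-strip -0.010647732512998997 -0.07880486859334823
```

Emit:
apply_moves(commands=[[[0, 0.0885, -0.1944, 0, -0.0184], [0, 0.0885, -0.1944, 0, -0.0184], [0, 0.0885, -0.1944, 0, -0.0184], [0, 0.0885, -0.1944, 0, -0.0184], [0, 0.0885, -0.1944, 0, -0.0184], [0, 0.0885, -0.1944, 0, -0.0184], [0, 0.0885, -0.1944, 0, -0.0184], [0, 0.0885, -0.1944, 0, -0.0184], [0, 0.0885, -0.1944, 0, -0.0184], [0, 0.0885, -0.1944, 0, -0.0184], [0, 0.0885, -0.1944, 0, -0.0184], [0, 0.0885, -0.1944, 0, -0.0184]]])

```text
t: 1.4
eef_pos: [0.4698, 0.1559, 0.2488]
ee_rot: [-3.141, 0.0, -1.086]
force: [0.6, 0.4, -0.3]
width: 0.0439
gripper_force: 0.0
```

Emit:
apply_moves(commands=[[[0, 0.0885, -0.1944, 0, -0.0184], [0, 0.0885, -0.1944, 0, -0.0184], [0, 0.0885, -0.1944, 0, -0.0184], [0, 0.0885, -0.1944, 0, -0.0184], [0, 0, 0, -0.15, 0], [0, 0, 0, -0.15, 0], [0, 0, 0, -0.15, 0], [0, 0, 0, -0.15, 0], [0, 0, 0, 0, 0], [0, 0, 0, 0, 0]]])

```text
t: 2.4
eef_pos: [0.5405, 0.0019, 0.1289]
ee_rot: [3.141, -0.001, -1.315]
force: [0.3, 0.4, 1.4]
width: 0.0439
gripper_force: 0.0
```

Emit:
apply_moves(commands=[[[0, 0, 0, -0.1, 0], [0, 0, 0, -0.05, 0], [0, 0, 0, -0.015, 0], [0, 0, 0, -0.005, 0], [0, 0, 0, -0.005, 0], [0, 0, 0, 0, 0]]])

```text
t: 3.0
eef_pos: [0.5409, 0.0022, 0.0943]
ee_rot: [-3.14, -0.0, -1.315]
force: [1.5, 0.6, 0.4]
width: 0.0439
gripper_force: 0.3
```

Emit:
apply_moves(commands=[[[0, 0, 0, -0.005, 0], [0, 0, 0, 0, 0]]])

```text
t: 3.2
eef_pos: [0.541, 0.0019, 0.0939]
ee_rot: [-3.14, -0.001, -1.315]
force: [-2.7, -1.6, 8.3]
width: 0.0438
gripper_force: 4.4
```

Emit:
apply_moves(commands=[[[0, 0, 0, -0.003, 0], [0, -0.004, 0.0155, 0, 0], [0, -0.004, 0.0155, 0, 0], [0, -0.004, 0.0155, 0, 0], [0, -0.004, 0.0155, 0, 0], [0, -0.004, 0.0155, 0, 0], [0, -0.004, 0.0155, 0, 0], [0, -0.004, 0.0155, 0, 0], [0, -0.004, 0.0155, 0, 0], [0, -0.004, 0.0155, 0, 0], [0, 0, 0, 0, 0], [0, 0, 0, 0, 0]]])

```text
t: 4.4
eef_pos: [0.5338, 0.0299, 0.094]
ee_rot: [-3.14, -0.001, -1.315]
force: [-3.8, -0.8, 15.4]
width: 0.0436
gripper_force: 7.7
```

```bash
cat >> h.py <<'E'
def crop(n):
    c=grab("top"); cv2.imwrite(f"pics/{n}.png",cv2.resize(c[0][140:390,160:440],None,fx=2,fy=2)); return c
S0=np.array([.5240,.0874]); X=np.array([.95090,.30951]); Y=np.array([-.30951,.95090])
def rel(c):
    r=info(ray(c,roller(c)[0],.042)); d=r[0]-S0
    print("roller",r[0].round(4),"yaw",np.arctan2(r[1][1],r[1][0]).round(3),"dims",np.round(r[2:],4),"rel",(d@X).round(4),(d@Y).round(4))
E
python3 -c "
from h import *
c=crop('s1'); rel(c)"
```

```text
roller [0.565  0.0481] yaw 0.017 dims [0.023  0.0229] rel 0.0268 -0.05
```

View pics/s1.png

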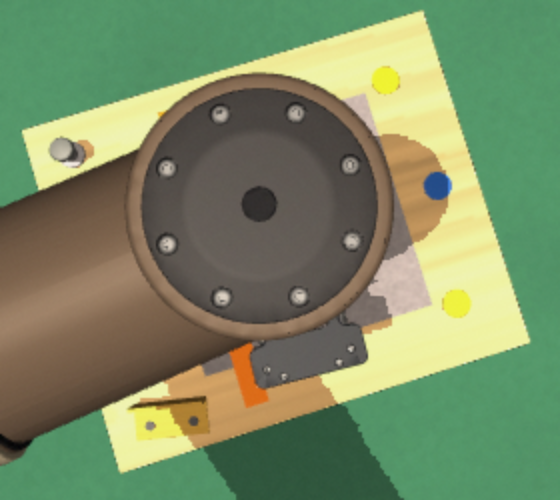

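The top view is blocked by the arm (wrist over the roller at about (290,240) full-frame). I'll use the scene camera.

```bash
python3 -c "
from h import *
c=grab('scene'); cv2.imwrite('pics/s2.png',cv2.resize(c[0][150:350,200:480],None,fx=2.5,fy=2.5))"
```

```text
(no output)
```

View pics/s2.png

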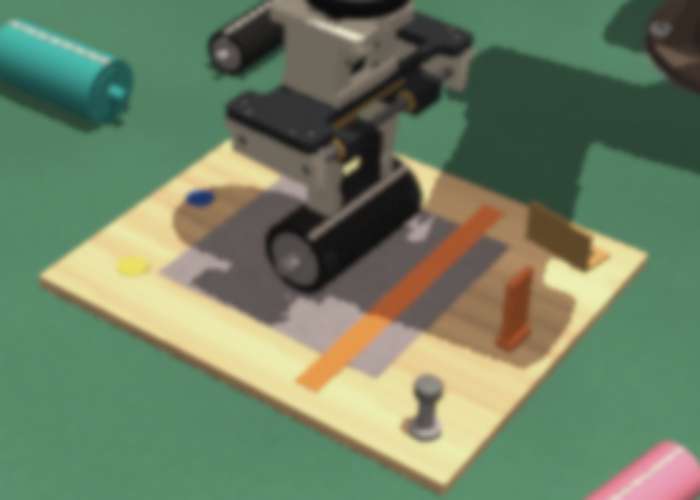

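Rolling works: the stripe has turned forward and the fingertips sit on top (scene crop near (350,190)). I'll re-index with wider fingers so I can steer the roller's yaw.

Emit:
apply_moves(commands=[[[0, 0, 0, 0.05, 0], [-0.6, 0.0145, -0.073, 0, 0], [-0.6, 0, 0, 0, 0], [-0.6, 0, 0, 0, 0], [-0.6, 0, 0, -0.04, 0], [-0.6, 0, 0, -0.01, 0], [-0.6, 0, 0, -0.005, 0], [-0.6, 0, 0, 0, 0]]])

```text
t: 5.3
eef_pos: [0.5376, 0.015, 0.0934]
ee_rot: [-3.139, -0.002, -1.314]
force: [-4.8, -4.3, 26.2]
width: 0.0697
gripper_force: 13.4
```

Emit:
apply_moves(commands=[[[-0.6, -0.004, 0.016, 0, -0.003], [-0.6, -0.004, 0.016, 0, -0.003], [-0.6, -0.004, 0.016, 0, -0.003], [-0.6, -0.0035, 0.016, 0, -0.003], [-0.6, -0.0035, 0.016, 0, -0.003], [-0.6, -0.0035, 0.016, 0, -0.003], [-0.6, -0.003, 0.016, 0, -0.003], [-0.6, -0.003, 0.016, 0, -0.003], [-0.6, -0.003, 0.016, 0, -0.003], [-0.6, 0, 0, 0, 0], [-0.6, 0, 0, 0, 0]]])

```text
t: 6.4
eef_pos: [0.5314, 0.0445, 0.0937]
ee_rot: [-3.138, -0.001, -1.397]
force: [-5.8, -0.2, 29.7]
width: 0.0702
gripper_force: 14.9
```

Emit:
apply_moves(commands=[[[-0.6, 0, 0, 0.05, 0], [-0.6, 0, 0, 0.15, 0], [-0.6, 0, 0, 0.15, 0], [-0.6, 0.0, -0.25, 0.1, 0], [-0.6, 0.0, -0.25, 0, 0], [-0.6, 0.0, -0.25, 0, 0], [-0.6, 0.0, -0.25, 0, 0], [-0.6, 0, 0, 0, 0]]])

```text
t: 7.2
eef_pos: [0.5287, -0.1569, 0.1784]
ee_rot: [3.14, -0.0, -1.406]
force: [-0.2, 0.4, -0.8]
width: 0.0704
gripper_force: 0.0
```

```bash
python3 -c "
from h import *
c=crop('s3'); rel(c)"
```

```text
Traceback (most recent call last):
  File "h.py", line 47, in rel
    r=info(ray(c,roller(c)[0],.042)); d=r[0]-S0
                 ~~~~~~^^^
  File "h.py", line 26, in roller
    return cv2.boxPoints(cv2.minAreaRect(big(m))),m
                                         ~~~^^^
  File "h.py", line 14, in big
    return cs[-1-k]
           ~~^^^^^^
IndexError: list index out of range
```

View pics/s3.png

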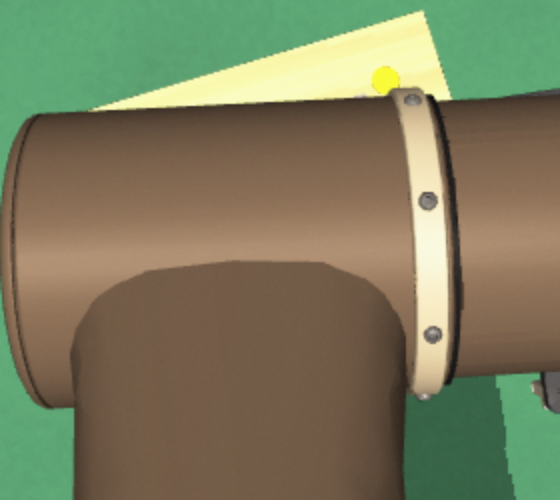

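The arm's elbow covers the view on this side, so I'll go to the +y side.

Emit:
apply_moves(commands=[[[-0.6, 0, 0.22, 0.1, 0], [-0.6, 0, 0.22, 0, 0], [-0.6, 0, 0.22, 0, 0], [-0.6, 0, 0.22, 0, 0], [-0.6, 0, 0.22, 0, 0], [-0.6, 0, 0.22, 0, 0], [-0.6, 0, 0.22, 0, 0], [-0.6, 0, 0.22, 0, 0], [-0.6, 0, 0.22, 0, 0], [-0.6, 0, 0.22, 0, 0], [-0.6, 0, 0, 0, 0]]])

```text
t: 8.35
eef_pos: [0.5288, 0.2934, 0.1984]
ee_rot: [3.141, 0.0, -1.395]
force: [0.0, -0.6, -0.6]
width: 0.0697
gripper_force: 0.0
```

```bash
python3 -c "
from h import *
c=crop('s4'); rel(c)"
```

```text
roller [0.5319 0.0382] yaw 0.203 dims [0.1231 0.0598] rel -0.0077 -0.0492
```

View pics/s4.png

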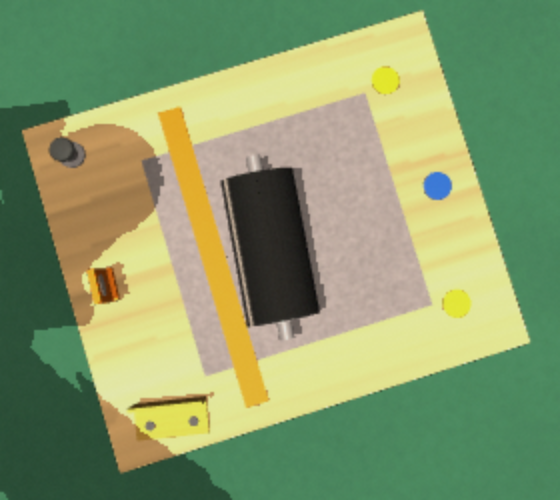

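Emit:
apply_moves(commands=[[[-0.6, 0.0235, -0.2175, 0, 0], [-0.6, 0, -0.22, 0, 0], [-0.6, 0, -0.22, 0, 0], [-0.6, 0, -0.22, 0, 0], [-0.6, 0, -0.22, 0, 0], [-0.6, 0, -0.22, 0, 0], [-0.6, 0, 0, -0.25, 0], [-0.6, 0, 0, -0.23, 0], [-0.6, 0, 0, -0.05, 0], [-0.6, 0, 0, -0.01, 0], [-0.6, 0, 0, -0.005, 0], [-0.6, 0, 0, -0.003, 0]]])

```text
t: 9.6
eef_pos: [0.5316, 0.0223, 0.0916]
ee_rot: [3.136, -0.003, -1.4]
force: [-13.0, -6.5, 23.8]
width: 0.0698
gripper_force: 12.8
```

Emit:
apply_moves(commands=[[[-0.6, -0.003, 0.0167, 0, 0], [-0.6, -0.003, 0.0167, 0, 0], [-0.6, -0.003, 0.0167, 0, 0], [-0.6, -0.003, 0.0167, 0, 0], [-0.6, -0.003, 0.0167, 0, 0], [-0.6, -0.003, 0.0167, 0, 0], [-0.6, -0.003, 0.0167, 0, 0], [-0.6, -0.003, 0.0167, 0, 0], [-0.6, -0.003, 0.0167, 0, 0], [-0.6, -0.003, 0.0167, 0, 0], [-0.6, 0, 0, 0, 0], [-0.6, 0, 0, 0, 0]]])

```text
t: 10.8
eef_pos: [0.5249, 0.0558, 0.0936]
ee_rot: [3.136, -0.002, -1.4]
force: [-25.4, -4.3, 44.3]
width: 0.0699
gripper_force: 22.1
```

Emit:
apply_moves(commands=[[[-0.6, 0, 0, 0.05, 0], [-0.6, 0, 0, 0.2, 0], [-0.6, 0, 0, 0.2, 0], [-0.6, 0, 0.2, 0.1, 0], [-0.6, 0, 0.2, 0, 0], [-0.6, 0, 0.2, 0, 0], [-0.6, 0, 0.2, 0, 0], [-0.6, 0, 0.2, 0, 0], [-0.6, 0, 0.2, 0, 0], [-0.6, 0, 0, 0, 0], [-0.6, 0, 0, 0, 0], [-0.6, 0, 0, 0, 0]]])

```text
t: 12.0
eef_pos: [0.5281, 0.2971, 0.2002]
ee_rot: [3.141, -0.0, -1.4]
force: [-0.2, 0.6, 0.2]
width: 0.07
gripper_force: 0.0
```

```bash
python3 -c "
from h import *
c=crop('s5'); rel(c); print(arm.get_state()['eef_pos'],arm.get_state()['t'])"
```

```text
roller [0.5286 0.0551] yaw 0.205 dims [0.1233 0.0597] rel -0.0057 -0.0321
[0.5282179  0.29681038 0.20029775] 12.05
```

Emit:
apply_moves(commands=[[[-0.6, 0.01, -0.2075, 0, 0], [-0.6, 0, -0.22, 0, 0], [-0.6, 0, -0.22, 0, 0], [-0.6, 0, -0.22, 0, 0], [-0.6, 0, -0.22, 0, 0], [-0.6, 0, -0.16, 0, 0], [-0.6, 0, 0, -0.2, 0], [-0.6, 0, 0, -0.2, 0], [-0.6, 0, 0, -0.08, 0], [-0.6, 0, 0, 0, 0], [-0.6, 0, 0, 0, 0]]])

```text
t: 13.15
eef_pos: [0.5307, 0.0475, 0.1047]
ee_rot: [-3.141, -0.0, -1.401]
force: [-0.4, -0.2, 0.7]
width: 0.0703
gripper_force: 0.0
```

Emit:
apply_moves(commands=[[[-0.6, 0, 0, -0.04, 0], [-0.6, 0, 0, -0.013, 0], [-0.6, 0, 0, -0.008, 0], [-0.6, 0, 0, 0, 0]]])

```text
t: 13.55
eef_pos: [0.5311, 0.048, 0.0938]
ee_rot: [-3.14, -0.001, -1.399]
force: [-3.8, -1.7, 14.0]
width: 0.0703
gripper_force: 7.4
```

Emit:
apply_moves(commands=[[[-0.6, 0, 0, -0.004, 0], [-0.6, -0.0035, 0.0156, 0, 0.0022], [-0.6, -0.0035, 0.0156, 0, 0.0022], [-0.6, -0.0035, 0.0156, 0, 0.0022], [-0.6, -0.0035, 0.0156, 0, 0.0022], [-0.6, -0.0035, 0.0156, 0, 0.0022], [-0.6, -0.0035, 0.0156, 0, 0.0022], [-0.6, -0.0035, 0.0156, 0, 0.0022], [-0.6, -0.0035, 0.0156, 0, 0.0022], [-0.6, -0.0035, 0.0156, 0, 0.0022], [-0.6, 0, 0, 0, 0], [-0.6, 0, 0, 0, 0]]])

```text
t: 14.75
eef_pos: [0.5253, 0.0765, 0.0938]
ee_rot: [-3.138, -0.0, -1.337]
force: [-4.3, -0.6, 22.8]
width: 0.07
gripper_force: 10.8
```

Emit:
apply_moves(commands=[[[-0.6, 0, 0, 0.05, 0], [-0.6, 0, 0, 0.2, 0], [-0.6, 0, 0, 0.2, 0], [-0.6, 0, 0.2, 0.1, 0], [-0.6, 0, 0.2, 0, 0], [-0.6, 0, 0.2, 0, 0], [-0.6, 0, 0.2, 0, 0], [-0.6, 0, 0.2, 0, 0], [-0.6, 0, 0.2, 0, 0], [-0.6, 0, 0, 0, 0], [-0.6, 0, 0, 0, 0], [-0.6, 0, 0, 0, 0]]])

```text
t: 15.95
eef_pos: [0.5239, 0.3156, 0.201]
ee_rot: [3.141, -0.0, -1.338]
force: [0.8, 0.4, -0.2]
width: 0.0703
gripper_force: 0.0
```

```bash
python3 -c "
from h import *
c=crop('s6'); rel(c); print(arm.get_state()['eef_pos'],arm.get_state()['ee_rot'][2],arm.get_state()['t'])"
```

```text
roller [0.5258 0.0683] yaw 0.201 dims [0.1232 0.0597] rel -0.0042 -0.0188
[0.52406507 0.31536163 0.20117395] -1.3389357729219178 16.0
```

Emit:
apply_moves(commands=[[[-0.6, 0.014, -0.22, 0, 0], [-0.6, 0, -0.22, 0, 0], [-0.6, 0, -0.22, 0, 0], [-0.6, 0, -0.22, 0, 0], [-0.6, 0, -0.22, 0, 0], [-0.6, 0, -0.16, 0, 0], [-0.6, 0, 0, -0.2, -0.01], [-0.6, 0, 0, -0.2, 0], [-0.6, 0, 0, -0.08, 0], [-0.6, 0, 0, 0, 0], [-0.6, 0, 0, -0.04, 0], [-0.6, 0, 0, 0, 0]]])

```text
t: 17.2
eef_pos: [0.5272, 0.064, 0.0973]
ee_rot: [-3.141, 0.0, -1.37]
force: [-0.5, 0.4, -0.1]
width: 0.0706
gripper_force: 0.0
```

Emit:
apply_moves(commands=[[[-0.6, 0, 0, -0.013, 0], [-0.6, 0, 0, -0.008, 0], [-0.6, 0, 0, -0.01, 0], [-0.6, 0, 0, 0, 0]]])

```text
t: 17.6
eef_pos: [0.5277, 0.064, 0.0938]
ee_rot: [-3.139, -0.001, -1.368]
force: [-7.2, -2.3, 24.3]
width: 0.0698
gripper_force: 12.3
```

Emit:
apply_moves(commands=[[[-0.6, 0, 0, -0.006, 0], [-0.6, -0.003, 0.0122, 0, 0.0045], [-0.6, -0.003, 0.0122, 0, 0.0045], [-0.6, -0.003, 0.0122, 0, 0.0045], [-0.6, -0.003, 0.0122, 0, 0.0045], [-0.6, -0.003, 0.0122, 0, 0.0045], [-0.6, -0.003, 0.0122, 0, 0.0045], [-0.6, -0.003, 0.0122, 0, 0.0045], [-0.6, -0.003, 0.0122, 0, 0.0045], [-0.6, 0, 0, 0, 0], [-0.6, 0, 0, 0, 0]]])

```text
t: 18.7
eef_pos: [0.524, 0.0842, 0.0937]
ee_rot: [-3.137, -0.001, -1.255]
force: [-7.3, -0.4, 31.6]
width: 0.0698
gripper_force: 15.9
```

Emit:
apply_moves(commands=[[[-0.6, 0, 0, 0.05, 0], [-0.6, 0, 0, 0.2, 0], [-0.6, 0, 0, 0.2, 0], [-0.6, 0, 0.2, 0.1, 0], [-0.6, 0, 0.2, 0, 0], [-0.6, 0, 0.2, 0, 0], [-0.6, 0, 0.2, 0, 0], [-0.6, 0, 0.2, 0, 0], [-0.6, 0, 0.2, 0, 0], [-0.6, 0, 0, 0, 0], [-0.6, 0, 0, 0, 0], [-0.6, 0, 0, 0, 0]]])

```text
t: 19.9
eef_pos: [0.5219, 0.3232, 0.1996]
ee_rot: [3.141, -0.0, -1.257]
force: [-0.5, 0.4, -0.6]
width: 0.0705
gripper_force: 0.0
```

```bash
python3 -c "
from h import *
c=crop('s7'); rel(c); print(arm.get_state()['eef_pos'],arm.get_state()['ee_rot'][2],arm.get_state()['t'])"
```

```text
roller [0.5243 0.0763] yaw 0.206 dims [0.1233 0.06  ] rel -0.0032 -0.0107
[0.52207908 0.32287612 0.19974425] -1.2572110075709486 19.95
```

Twisting with flat contact on the crest just slips: yaw is still 0.206 and needs 0.315. I'll set the fingers diagonally across the crest so their edges bear on the slopes, then twist.

Emit:
apply_moves(commands=[[[-0.8, 0.011, -0.22, 0, -0.039], [-0.8, 0, -0.22, 0, -0.039], [-0.8, 0, -0.22, 0, -0.039], [-0.8, 0, -0.22, 0, -0.039], [-0.8, 0, -0.22, 0, -0.038], [-0.8, 0, -0.133, 0, 0], [-0.8, 0, 0, -0.2, 0], [-0.8, 0, 0, -0.2, 0], [-0.8, 0, 0, -0.08, 0], [-0.8, 0, 0, -0.03, 0], [-0.8, 0, 0, 0, 0], [-0.8, 0, 0, 0, 0]]])

```text
t: 21.15
eef_pos: [0.5251, 0.0771, 0.0988]
ee_rot: [-3.14, 0.001, -1.866]
force: [0.3, -0.3, 0.5]
width: 0.0791
gripper_force: 0.0
```

Emit:
apply_moves(commands=[[[-0.8, -0.003, -0.003, -0.03, 0], [-0.8, 0, 0, -0.005, 0], [-0.8, 0, 0, -0.005, 0], [-0.8, 0, 0, 0, 0]]])

```text
t: 21.55
eef_pos: [0.5251, 0.0773, 0.0914]
ee_rot: [-3.139, 0.002, -1.865]
force: [-1.2, 2.4, 11.0]
width: 0.0786
gripper_force: 5.9
```

Emit:
apply_moves(commands=[[[-0.8, 0, 0, -0.004, 0], [-0.8, 0, 0, 0, 0.007], [-0.8, 0, 0, 0, 0.007], [-0.8, 0, 0, 0, 0.007], [-0.8, 0, 0, 0, 0.007], [-0.8, 0, 0, 0, 0.007], [-0.8, 0, 0, 0, 0.006], [-0.8, 0, 0, 0, 0]]])

```text
t: 22.35
eef_pos: [0.5262, 0.0777, 0.0918]
ee_rot: [-3.136, 0.003, -1.736]
force: [-2.5, 2.2, 18.2]
width: 0.079
gripper_force: 10.2
```

Emit:
apply_moves(commands=[[[-0.8, 0, 0, 0.05, 0], [-0.8, 0, 0, 0.2, 0], [-0.8, 0, 0, 0.2, 0], [-0.8, 0, 0.2, 0.1, 0.04], [-0.8, 0, 0.2, 0, 0.04], [-0.8, 0, 0.2, 0, 0.04], [-0.8, 0, 0.2, 0, 0.03], [-0.8, 0, 0.2, 0, 0], [-0.8, 0, 0.2, 0, 0], [-0.8, 0, 0, 0, 0], [-0.8, 0, 0, 0, 0], [-0.8, 0, 0, 0, 0]]])

```text
t: 23.55
eef_pos: [0.5234, 0.3158, 0.1987]
ee_rot: [3.141, -0.0, -1.266]
force: [-0.7, 0.2, 1.3]
width: 0.0791
gripper_force: 0.0
```

```bash
python3 -c "
from h import *
c=crop('s8'); rel(c); print(arm.get_state()['eef_pos'],arm.get_state()['ee_rot'][2],arm.get_state()['t'])"
```

```text
roller [0.5249 0.0753] yaw 0.263 dims [0.1235 0.0594] rel -0.0029 -0.0118
[0.52359779 0.31556403 0.19889037] -1.2666460491547789 23.6
```

Emit:
apply_moves(commands=[[[-0.8, 0.003, -0.22, 0, -0.035], [-0.8, 0, -0.22, 0, -0.035], [-0.8, 0, -0.22, 0, -0.035], [-0.8, 0, -0.22, 0, -0.035], [-0.8, 0, -0.22, 0, -0.032], [-0.8, 0, -0.105, 0, 0], [-0.8, 0, 0, -0.2, 0], [-0.8, 0, 0, -0.2, 0], [-0.8, 0, 0, -0.08, 0], [-0.8, 0, 0, -0.03, 0], [-0.8, 0, 0, 0, 0], [-0.8, 0, 0, 0, 0]]])

```text
t: 24.8
eef_pos: [0.525, 0.0755, 0.0979]
ee_rot: [-3.14, 0.001, -1.807]
force: [-0.9, 0.2, -0.2]
width: 0.079
gripper_force: 0.0
```

Emit:
apply_moves(commands=[[[-0.8, 0, 0, -0.025, 0], [-0.8, 0, 0, -0.005, 0], [-0.8, 0, 0, -0.005, 0], [-0.8, 0, 0, 0, 0]]])

```text
t: 25.2
eef_pos: [0.5256, 0.0762, 0.0915]
ee_rot: [-3.139, 0.002, -1.806]
force: [-1.5, 2.5, 11.7]
width: 0.0794
gripper_force: 5.6
```

Emit:
apply_moves(commands=[[[-0.8, 0, 0, -0.004, 0], [-0.8, 0, 0, 0, 0.007], [-0.8, 0, 0, 0, 0.007], [-0.8, 0, 0, 0, 0.007], [-0.8, 0, 0, 0, 0.007], [-0.8, 0, 0, 0, 0.007], [-0.8, 0, 0, 0, 0.006], [-0.8, 0, 0, 0, 0]]])

```text
t: 26.0
eef_pos: [0.5266, 0.0766, 0.0919]
ee_rot: [-3.136, 0.002, -1.676]
force: [-1.7, 1.4, 17.3]
width: 0.0789
gripper_force: 9.8
```

Emit:
apply_moves(commands=[[[-0.6, 0, 0, 0.05, 0], [-0.6, 0, 0, 0.2, 0], [-0.6, 0, 0, 0.2, 0], [-0.6, 0, 0.2, 0.1, 0.04], [-0.6, 0, 0.2, 0, 0.04], [-0.6, 0, 0.2, 0, 0.04], [-0.6, 0, 0.2, 0, 0.01], [-0.6, 0, 0.2, 0, 0], [-0.6, 0, 0.2, 0, 0], [-0.6, 0, 0, 0, 0], [-0.6, 0, 0, 0, 0], [-0.6, 0, 0, 0, 0]]])

```text
t: 27.2
eef_pos: [0.524, 0.3148, 0.1989]
ee_rot: [3.141, -0.0, -1.269]
force: [0.0, 0.0, -1.0]
width: 0.0701
gripper_force: 0.0
```

```bash
python3 -c "
from h import *
c=crop('s9'); rel(c); print(arm.get_state()['eef_pos'],arm.get_state()['ee_rot'][2],arm.get_state()['t'])"
```

```text
roller [0.5254 0.0743] yaw 0.323 dims [0.1232 0.0599] rel -0.0027 -0.0129
[0.52420304 0.31456713 0.19909203] -1.2698300928014365 27.25
```

Emit:
apply_moves(commands=[[[-0.6, 0.013, -0.22, 0, 0.007], [-0.6, 0, -0.22, 0, 0], [-0.6, 0, -0.22, 0, 0], [-0.6, 0, -0.22, 0, 0], [-0.6, 0, -0.22, 0, 0], [-0.6, 0, -0.135, 0, 0], [-0.6, 0, 0, -0.2, 0], [-0.6, 0, 0, -0.2, 0], [-0.6, 0, 0, -0.08, 0], [-0.6, 0, 0, 0, 0], [-0.6, 0, 0, -0.03, 0], [-0.6, 0, 0, 0, 0]]])

```text
t: 28.45
eef_pos: [0.5273, 0.0684, 0.0976]
ee_rot: [-3.14, 0.0, -1.248]
force: [-0.0, 0.2, 0.0]
width: 0.0699
gripper_force: 0.0
```

Emit:
apply_moves(commands=[[[-0.6, 0, 0, -0.015, 0], [-0.6, 0, 0, -0.005, 0], [-0.6, 0, 0, -0.004, 0], [-0.6, 0, 0, 0, 0]]])

```text
t: 28.85
eef_pos: [0.5277, 0.0686, 0.094]
ee_rot: [-3.14, -0.001, -1.246]
force: [-4.0, -2.4, 11.9]
width: 0.0701
gripper_force: 5.9
```

Emit:
apply_moves(commands=[[[-0.6, 0, 0, -0.003, 0], [-0.6, -0.0045, 0.0135, 0, 0], [-0.6, -0.0045, 0.0135, 0, 0], [-0.6, -0.0045, 0.0135, 0, 0], [-0.6, -0.0045, 0.0135, 0, 0], [-0.6, -0.0045, 0.0135, 0, 0], [-0.6, -0.0045, 0.0135, 0, 0], [-0.6, -0.0045, 0.0135, 0, 0], [-0.6, -0.0045, 0.0135, 0, 0], [-0.6, -0.0045, 0.0135, 0, 0], [-0.6, -0.002, 0.007, 0, 0], [-0.6, 0, 0, 0, 0]]])

```text
t: 30.05
eef_pos: [0.5191, 0.0944, 0.0939]
ee_rot: [-3.139, -0.001, -1.246]
force: [-4.7, -1.6, 19.0]
width: 0.0698
gripper_force: 9.1
```

Emit:
apply_moves(commands=[[[-0.6, 0, 0, 0, 0], [-0.6, 0, 0, 0.05, 0], [-0.6, 0, 0, 0.2, 0], [-0.6, 0, 0, 0.2, 0], [-0.6, 0, 0.2, 0.1, 0], [-0.6, 0, 0.2, 0, 0], [-0.6, 0, 0.2, 0, 0], [-0.6, 0, 0.2, 0, 0], [-0.6, 0, 0.2, 0, 0], [-0.6, 0, 0.2, 0, 0], [-0.6, 0, 0, 0, 0], [-0.6, 0, 0, 0, 0]]])

```text
t: 31.25
eef_pos: [0.518, 0.3351, 0.2014]
ee_rot: [3.141, -0.0, -1.246]
force: [0.1, -0.3, -0.6]
width: 0.07
gripper_force: 0.0
```

```bash
python3 -c "
from h import *
c=crop('s10'); rel(c); print(arm.get_state()['eef_pos'],arm.get_state()['ee_rot'][2],arm.get_state()['t'])"
```

```text
roller [0.5213 0.0869] yaw 0.318 dims [0.1233 0.0599] rel -0.0027 0.0003
[0.51812297 0.33419192 0.20158022] -1.2465547661837644 31.3
```

View pics/s10.png

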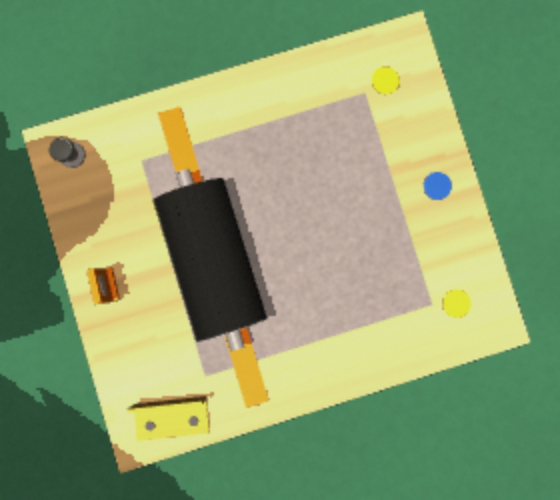

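The roller lies centred on the strip (crop (212,258)), within 0.3 mm across and about 3 mm along it, and about 0.003 rad off parallel. The strip shows past both ends. The target (103,285), post (66,152) and bracket (172,415) are where they were, so I'm handing in.

```bash
python3 -c "
from station import arm
print(arm.job_done())"
```

```text
the job is handed in; nothing more can be done
None
```

The roller now rests centred on the orange strip: 0.3 mm off across it, about 3 mm along it and nearly parallel. It was rolled there from on top, apart from two small twists in place to straighten it; the target, post and bracket look unmoved, and the job was handed in at 31 s.

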